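# Sort full sample cartons from empty ones by feel

### The job

The three identical blue cartons on the sorting rack may be full of glass samples or empty, one or two of them full: going from the robot's left to its right, raise each one's handle end by about a centimetre, its other end staying down on the rack, to feel whether it is heavy. Slide the full cartons along their lanes right up to the rear stop (green strips, away from the robot) and the empty ones right up to the front stop (orange strips), and leave all lying flat. The glass is fragile: never lift a carton clear of the rack or tip it steeply, and bring it gently against the stop; the spare carton on the felt mat is not part of the job.

Things in the scene. Friction and masses are not known exactly. Their poses are not given: they have to be found in the camera images.
- rack: fixed grey rack, 176 x 284 mm; origin at the centre of its underside. x runs along its lanes, away from the robot, to the rear stop (green strips; front stop orange); y to its left. Three lanes 84 mm wide, middles at y = 92, 0, -92 mm; lane floor 4 mm above the table; inner faces of the stops at x = 80 and -80 mm, 50 mm high; rails 26 mm high. Sliding a full carton takes up to about 8 N.
- carton_left: closed blue carton, grey lid, in the left lane, 100 (x, along the lane) x 76 x 50 mm without handle; origin at the centre of its underside; x points to the rear stop, z up. The cartons look alike. Full it weighs 0.68 to 0.84 kg, empty 0.18 to 0.20 kg, centred. Starts within 12 mm of mid-lane; from mid-lane it can slide 30 mm either way.
- carton_left_grip (a point): middle of the handle of carton_left: a red freely turning roller, 14 mm thick and 50 mm long, that lies across the lane (along the carton's y) between two uprights 52 mm apart, 80 mm above the carton's underside (30 above the lid), 36 mm from its middle towards the rear. Axes as the carton's.
- carton_left_heel (a point): middle of the bottom edge of carton_left at its front end (50 mm in front of its origin), the edge on which it pivots when the handle is raised; it must stay down on the rack. Axes as the carton's.
- carton_middle: closed blue carton, grey lid, in the middle lane, 100 (x, along the lane) x 76 x 50 mm without handle; origin at the centre of its underside; x points to the rear stop, z up. The cartons look alike. Full it weighs 0.68 to 0.84 kg, empty 0.18 to 0.20 kg, centred. Starts within 12 mm of mid-lane; from mid-lane it can slide 30 mm either way.
- carton_middle_grip (a point): middle of the handle of carton_middle: a red freely turning roller, 14 mm thick and 50 mm long, that lies across the lane (along the carton's y) between two uprights 52 mm apart, 80 mm above the carton's underside (30 above the lid), 36 mm from its middle towards the rear. Axes as the carton's.
- carton_middle_heel (a point): middle of the bottom edge of carton_middle at its front end (50 mm in front of its origin), the edge on which it pivots when the handle is raised; it must stay down on the rack. Axes as the carton's.
- carton_right: closed blue carton, grey lid, in the right lane, 100 (x, along the lane) x 76 x 50 mm without handle; origin at the centre of its underside; x points to the rear stop, z up. The cartons look alike. Full it weighs 0.68 to 0.84 kg, empty 0.18 to 0.20 kg, centred. Starts within 12 mm of mid-lane; from mid-lane it can slide 30 mm either way.
- carton_right_grip (a point): middle of the handle of carton_right: a red freely turning roller, 14 mm thick and 50 mm long, that lies across the lane (along the carton's y) between two uprights 52 mm apart, 80 mm above the carton's underside (30 above the lid), 36 mm from its middle towards the rear. Axes as the carton's.
- carton_right_heel (a point): middle of the bottom edge of carton_right at its front end (50 mm in front of its origin), the edge on which it pivots when the handle is raised; it must stay down on the rack. Axes as the carton's.
Mind the look-alikes: they are no part of the job. Leave any pink look-alike of the carton_middle alone.

How it is judged:
By the outcome, as a careful person would: the job done as asked, in the order asked, and still so for the second after the job is handed in, with the robot touching nothing.
It also fails if it takes over 64 s, if anything falls off the work surface, if the arm or the gripper's body presses on something with over 40 N, if the wrist force passes 120 N, or if a joint passes its speed limit or range.

### The arm

A 6-joint arm with a two-finger parallel gripper is mounted at the origin on the work surface; the furniture and walls round the work are solid. World frame = base frame: x ahead of the robot, y to its left, z up, the work surface at z = 0. Lengths are in mm, angles in rad, forces in N, time in s.
With the tool pointing down it reaches from about 275 to 1000 mm from the base axis. Payload 8.4 kg.
Tool frame: the origin (TCP) lies midway between the tips of the shut fingers; the grasp point (between the pads) lies 19 mm behind it; z points along the fingers, y is the line along which they close (so a half turn about z gives the same grasp; the last joint's range is limited). The gripper opens to 85 mm and grips with 20 to 120 N. Pads are 22 mm wide; open, the fingers measure 114 mm over their backs; the gripper's body (76 mm by 85 mm) begins 54 mm behind the grasp point. The pads swing forward as they close: fully open they stand 13 mm farther back than shut.
Start: joints at [-1.335, 0.353, 1.633, -0, 1.155, -0.002], TCP at [147.227, -607.414, 231.281] pointing down, gripper open.
Joint ranges: [-2.63, 2.63], [-0.92, 2.1], [0.06, 2.66], [-1.3, 4.44], [0, 2.69], [-3.02, 3.02]. Speed limits (rad/s): [2.22, 2.22, 2.79, 3.14, 3.14, 3.14].

### API

Orientations are given as [roll, pitch, yaw] about the fixed x, y, z axes, in that order (R = Rz(yaw) Ry(pitch) Rx(roll)).
In Python, from rig import r gives the robot as it stands.
- The arm moves only by the tool servo_tool, never from a script. Its argument "deltas" is a list of rows, each an object of numbers: "x", "y", "z": the shift along the world's x, y, z in mm; "rx", "ry", "rz": the turn, a rotation vector about the world's x, y, z in rad; "gripper": the gripper's target within -1 to 1 (fully open at 1, half-way at 0, shut at -1). A call has 1 to 10 rows; each row is the pose to reach, as a shift and turn from the pose commanded when the call began; what a row does not reach only later rows make up. A row lasts 1/10 s, in which the tool goes at most 50 mm and 8.59 degrees, less where a joint would pass 70% of its speed; a pose out of reach is approached as far as the arm can. A call with a gripper value outside its range is refused whole. The fingers move at their own pace and stop on an object; "newtons" is the grip in N (left out, the last holds). Time passes only in rows, so rows that repeat a pose let the fingers close. It gives the time, the measured TCP pose, the force, the opening and the grip force at its end, in the units of the state.
- r.sense(): the state, without advancing time (a new reading comes with each control period).
- r.grab_frame(name): name is "side" or "top"; returns the picture (420x560x3 uint8, blue, green, red); there is no depth.
- r.camera_params(name): a dict with "mtx" (3x3 intrinsics, pixels), "eye" and "orientation" of the camera in the world. Camera axes: x right, y down, z forward; pixel columns grow to the right and rows downward; lengths in mm; the calibration is good to about 2 mm. A picture is of the moment at which its call begins. camera_params takes no time and is no camera call.
- r.sign_off(): hands the job in; it is judged then, once.
Trained networks look in the newest picture that a camera, given by its name, has taken for a name from the list of things; names that differ only in an ending like _2 or _b are one class to them, and where a whole thing is asked for, a point or a joint stands for the part that bears it (a point fixed in the world has none). Each returns a list of dicts, best first, with "conf" (0 to 1); they miss things now and then, are a little off and sometimes report something else, mostly with a low value. They report only what shows in the picture. A call takes as long as a camera call. They do not tell look-alikes from the thing itself.
- r.recognise(name, camera): "box" ([left, top, width, height] in pixels, round what is visible of it).
The state is a dict: "clock": time; "qpos": joint angles; "qvel": joint speeds; "joint_efforts": joint torques, N m; "eef_pos": TCP position; "tcp_rot": TCP orientation; "contact_force": force on the tool from outside, world axes, zero at the start; "wrist_torque": the same for the moment, N m; "opening": opening from 0.0 (shut) to 1.0 (fully open); "grasp_force": force on a finger pad.
Only numpy, scipy, OpenCV 4.12 (cv2) and the standard library are available. Lean on these libraries where they do the work, as an engineer would, in place of code of your own. Each camera call takes 0.05 s, during which the arm holds its last target. There are 200 camera calls.

## Working session

There is one attempt and no reset: what is moved stays moved. The work goes in short steps, Python scripts to look and compute and a tool call to move; the robot and the scene stay as the last step left them, time stands still between calls to the robot, and variables do not carry over. Pictures are saved under pics/ and viewed, at most 10 in all, crops included, and the job is handed in when it is done.

Besides the shell and the picture viewer there is one more tool, called as name(argument=value, ...) on one line, values as JSON. servo_tool: Moves the arm, as the interface text tells. Its arguments: {"type":"object","properties":{"deltas":{"type":"array","items":{"type":"object","properties":{"x":{"type":"number"},"y":{"type":"number"},"z":{"type":"number"},"rx":{"type":"number"},"ry":{"type":"number"},"rz":{"type":"number"},"gripper":{"type":"number"}}}},"newtons":{"type":"number"}},"required":["deltas"]}

```bash
mkdir -p pics; ls
python3 - <<'E'
from rig import r
import cv2
for n in("side","top"):
    cv2.imwrite(f"pics/{n}0.png",r.grab_frame(n)); p=r.camera_params(n); print(n,p)
    for c in("carton_left_grip","carton_middle","rack"):
        print(c,[(d["box"],round(d["conf"],2)) for d in r.recognise(c,n)])
print(r.sense())
E
```

```text
pics
side {'mtx': array([[488.72319621,   0.        , 268.08405928],
       [  0.        , 488.72319621, 203.71462001],
       [  0.        ,   0.        ,   1.        ]]), 'eye': array([ 300.24111284, -879.14723086,  645.44852275]), 'orientation': array([-2.2971825 , -0.00498611, -0.27963405])}
carton_left_grip []
carton_middle [([277.2, 264.0, 74.5, 78.9], 0.71), ([215.6, 155.0, 67.4, 68.7], 0.59)]
rack [([176.5, 142.0, 148.7, 130.4], 0.69)]
top {'mtx': array([[496.81446869,   0.        , 278.5943411 ],
       [  0.        , 496.81446869, 209.44132743],
       [  0.        ,   0.        ,   1.        ]]), 'eye': array([ 363.2782574 , -237.46472728,  999.19630113]), 'orientation': array([-3.04541212, -0.00639813, -1.5988511 ])}
carton_left_grip [([182.3, 195.4, 45.7, 61.1], 0.78)]
carton_middle [([351.5, 165.1, 58.4, 42.2], 0.97), ([221.1, 172.8, 51.1, 62.0], 0.94)]
rack [([166.3, 147.4, 167.4, 125.1], 0.83), ([268.6, 156.6, 50.6, 65.8], 0.4)]
{'clock': 0.4, 'qpos': array([-1.33538315e+00,  3.53073588e-01,  1.63348133e+00, -1.39432123e-05,
        1.15518421e+00, -2.39791978e-03]), 'qvel': array([ 0.00287519, -0.00330916, -0.00010474,  0.00050887,  0.00120893,
        0.00115331]), 'joint_efforts': array([-1.70990415e-04, -6.04552174e+01, -3.42006898e+01,  6.91693367e-05,
        3.84646628e-03, -3.32849098e-06]), 'eef_pos': array([ 147.22136409, -607.36657236,  231.20012263]), 'tcp_rot': array([-3.14144615e+00,  1.24041150e-05,  2.37816724e-01]), 'contact_force': array([ 0.46806547,  0.02738796, -1.2100155 ]), 'wrist_torque': array([ 0.0502645 , -0.01037691,  0.0385368 ]), 'grasp_force': 0.0, 'opening': 0.9982799671249623}
```

Run:
```python
import cv2
a=cv2.imread("pics/top0.png")[120:300,140:440]; cv2.imwrite("pics/topc.png",cv2.resize(a,None,fx=2.6,fy=2.6,interpolation=2))
a=cv2.imread("pics/side0.png")[120:360,140:440]; cv2.imwrite("pics/sidec.png",cv2.resize(a,None,fx=2.5,fy=2.5,interpolation=2))
```

```text
(no output)
```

View pics/topc.png

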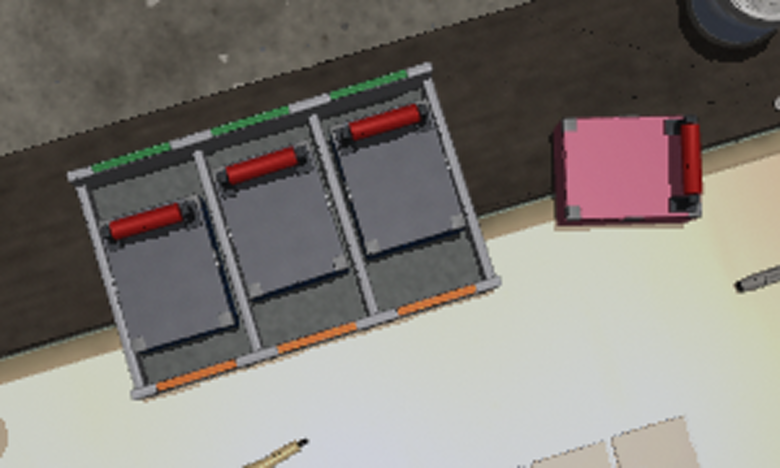

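View pics/sidec.png

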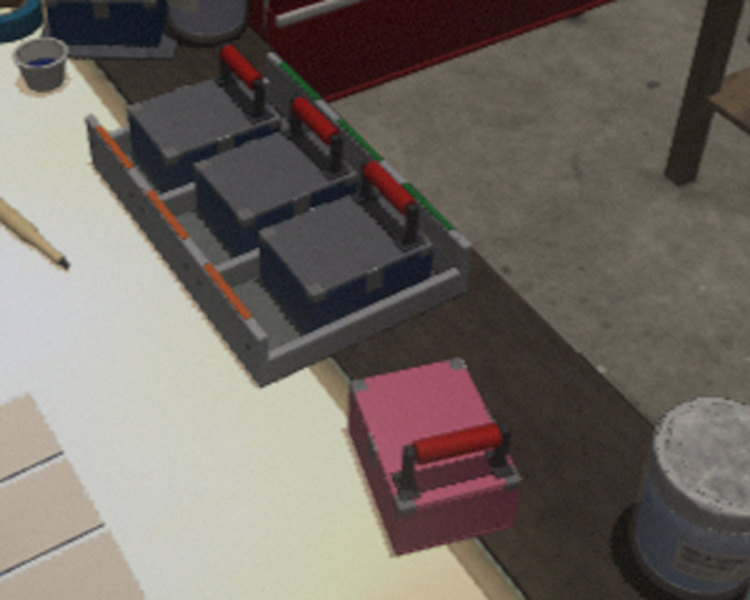

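The top view shows three cartons in the rack, with rollers at about (195,205), (241,183) and (288,167). The pink look-alike at (380,185) lies outside the rack and is not part of the job. In the side view the rollers run left to right at (236,146), (266,167) and (296,194). The pink one at (322,297) is to be left alone. Next I triangulate the rollers.

```bash
cat > h.py <<'E'
import cv2,numpy as np
from rig import r
from scipy.spatial.transform import Rotation as R
def P(n):
    p=r.camera_params(n); Rw=R.from_euler("xyz",p["orientation"]).as_matrix(); return p["mtx"],Rw,np.array(p["eye"])
def ray(n,uv):
    K,Rw,e=P(n); d=Rw@np.linalg.inv(K)@[uv[0],uv[1],1]; return e,d/np.linalg.norm(d)
def onz(n,uv,z):
    e,d=ray(n,uv); return e+d*(z-e[2])/d[2]
def tri(a,b):
    (e1,d1),(e2,d2)=ray("top",a),ray("side",b)
    s=np.linalg.lstsq(np.c_[d1,-d2],e2-e1,rcond=None)[0]
    p,q=e1+s[0]*d1,e2+s[1]*d2; return (p+q)/2,np.linalg.norm(p-q)
def reds(img,lo=40):
    h=cv2.cvtColor(img,cv2.COLOR_BGR2HSV)
    m=(((h[...,0]<8)|(h[...,0]>172))&(h[...,1]>185)&(h[...,2]>90)).astype(np.uint8)
    n,l,st,c=cv2.connectedComponentsWithStats(m)
    out=[]
    for i in range(1,n):
        if lo<st[i,4]<600:
            pts=np.argwhere(l==i)[:,::-1].astype(np.float32); rc=cv2.minAreaRect(pts)
            out.append((c[i],st[i,4],rc))
    return out
E
python3 - <<'E'
from h import *
T=reds(cv2.imread("pics/top0.png"));S=reds(cv2.imread("pics/side0.png"))
for n,L in(("t",T),("s",S)):
    for o in L: print(n,o[0].round(1),o[1],np.round(o[2][0],1),np.round(o[2][1],1),round(o[2][2]))
top=cv2.imread("pics/top0.png")
# rack top corners z=50+4? from crop pixels
for u,v,z in((72,176,50),(428,68,50),(137,395,50),(497,282,50)):
    print(onz("top",(140+u/2.6,120+v/2.6),z).round(1))
tt=sorted([o for o in T if o[0][0]<330 and o[0][1]>150],key=lambda o:o[0][0])
ss=sorted([o for o in S if o[0][0]<310 and 130<o[0][1]<215],key=lambda o:o[0][0])
for a,b in zip(tt,ss): print(tri(a[2][0],b[2][0]))
E
```

```text
t [288.1 166.1] 157 [287.6 166.2] [ 6.2 26.2] 74
t [405.9 180.6] 161 [406.  180.5] [25.  6.] 90
t [240.4 182.9] 161 [240.  182.9] [ 6.3 26.4] 74
t [195.5 204.4] 167 [195.4 204.6] [ 6.3 26.8] 74
t [ 82.8 231.6] 174 [ 82.6 231.5] [26.6  6.5] 16
s [196.4  97.3] 48 [196.4  97.2] [ 4.4 10.9] 14
s [236. 145.] 83 [235.8 145.2] [17.   4.9] 45
s [265.3 166.3] 94 [265.2 166.2] [19.1  4.2] 45
s [295.2 193.4] 110 [294.8 193.2] [21.2  4.9] 45
s [324.6 295.7] 199 [323.3 296. ] [ 6.8 32.3] 78
[502.5 -33.9  50. ]
[ 576.8 -300.1   50. ]
[340.2 -80.1  50. ]
[ 415.3 -345.6   50. ]
(array([473.41810014, 173.91365958, -92.40404779]), np.float64(85.94046950226235))
(array([497.2090045 , -87.88171815,  22.98894505]), np.float64(52.713425812524726))
(array([ 536.87447287, -175.78212313,   11.20907358]), np.float64(46.41973346351083))
```

Run:
```python
from h import *
T=reds(cv2.imread("pics/top0.png"));S=reds(cv2.imread("pics/side0.png"))
tt=sorted([o for o in T if 150<o[0][0]<330],key=lambda o:o[0][0])
ss=sorted([o for o in S if 210<o[0][0]<310 and 130<o[0][1]<215],key=lambda o:o[0][0])
G=[]
for a,b in zip(tt,ss):
    p,e=tri(a[2][0],b[2][0]); G.append(p)
    box=cv2.boxPoints(a[2]); w=[onz("top",q,84)[:2] for q in box]
    i=np.argmax([np.linalg.norm(w[k]-w[(k+1)%4]) for k in range(4)]); d=w[i]-w[(i+1)%4]; d*=np.sign(d[1])
    print(p.round(1),round(e,1),"top@84",onz("top",a[2][0],84).round(1),"yaw",round(np.arctan2(-d[0],d[1]),3))
c=np.mean([onz("top",(140+u/2.6,120+v/2.6),50) for u,v in((72,176),(428,68),(137,395),(497,282))],0); print("rack c",c)
yaw=.272; ex=np.array([np.cos(yaw),np.sin(yaw)]); ey=np.array([-ex[1],ex[0]])
for p in G: d=p[:2]-c[:2]; print(d@ex,d@ey)
```

```text
[463.2 -92.8  88.8] 1.7 top@84 [464.6 -92.1  84. ] yaw 0.254
[ 500.9 -175.6   89.7] 2.4 top@84 [ 503.  -175.4   84. ] yaw 0.255
[ 529.7 -264.4   89.4] 2.6 top@84 [ 532.  -264.8   84. ] yaw 0.255
rack c [ 458.73769978 -189.93791821   50.        ]
30.396316706757453 92.39146469360175
44.45991468880461 2.515172121581788
48.36462808988432 -90.77239439140821
```

servo_tool(deltas=[{"x": 317, "y": 515, "z": -100, "rz": 1.593, "gripper": 0.1}, {"x": 317, "y": 515, "z": -100, "rz": 1.593, "gripper": 0.1}, {"x": 317, "y": 515, "z": -100, "rz": 1.593, "gripper": 0.1}, {"x": 317, "y": 515, "z": -100, "rz": 1.593, "gripper": 0.1}, {"x": 317, "y": 515, "z": -100, "rz": 1.593, "gripper": 0.1}, {"x": 317, "y": 515, "z": -100, "rz": 1.593, "gripper": 0.1}, {"x": 317, "y": 515, "z": -100, "rz": 1.593, "gripper": 0.1}, {"x": 317, "y": 515, "z": -100, "rz": 1.593, "gripper": 0.1}, {"x": 317, "y": 515, "z": -100, "rz": 1.593, "gripper": 0.1}, {"x": 317, "y": 515, "z": -100, "rz": 1.593, "gripper": 0.1}], newtons=20)

```text
invalid input
```

servo_tool(deltas=[{"x": 25, "y": 40, "rz": 0.14, "gripper": 0.1}, {"x": 50, "y": 80, "rz": 0.28, "gripper": 0.1}, {"x": 75, "y": 120, "rz": 0.42, "gripper": 0.1}, {"x": 100, "y": 160, "rz": 0.56, "gripper": 0.1}, {"x": 125, "y": 200, "rz": 0.7, "gripper": 0.1}, {"x": 150, "y": 240, "rz": 0.84, "gripper": 0.1}, {"x": 175, "y": 280, "rz": 0.98, "gripper": 0.1}, {"x": 200, "y": 320, "rz": 1.12, "gripper": 0.1}, {"x": 225, "y": 360, "rz": 1.26, "gripper": 0.1}, {"x": 250, "y": 400, "rz": 1.4, "gripper": 0.1}], newtons=25)

```text
invalid input
```

servo_tool(deltas=[{"x": 25, "y": 40, "z": 0, "rx": 0, "ry": 0, "rz": 0.14, "gripper": 0.1}])

```text
clock: 0.5
eef_pos: [170.9, -570.5, 231.3]
tcp_rot: [3.139, 0.001, 0.376]
contact_force: [2.5, -0.5, 0.3]
opening: 0.857
grasp_force: 0.0
```

servo_tool(deltas=[{"x": 292, "y": 475, "z": -100, "rx": 0, "ry": 0, "rz": 1.453, "gripper": 0.1}, {"x": 292, "y": 475, "z": -100, "rx": 0, "ry": 0, "rz": 1.453, "gripper": 0.1}, {"x": 292, "y": 475, "z": -100, "rx": 0, "ry": 0, "rz": 1.453, "gripper": 0.1}, {"x": 292, "y": 475, "z": -100, "rx": 0, "ry": 0, "rz": 1.453, "gripper": 0.1}, {"x": 292, "y": 475, "z": -100, "rx": 0, "ry": 0, "rz": 1.453, "gripper": 0.1}, {"x": 292, "y": 475, "z": -100, "rx": 0, "ry": 0, "rz": 1.453, "gripper": 0.1}, {"x": 292, "y": 475, "z": -100, "rx": 0, "ry": 0, "rz": 1.453, "gripper": 0.1}, {"x": 292, "y": 475, "z": -100, "rx": 0, "ry": 0, "rz": 1.453, "gripper": 0.1}, {"x": 292, "y": 475, "z": -100, "rx": 0, "ry": 0, "rz": 1.453, "gripper": 0.1}, {"x": 292, "y": 475, "z": -100, "rx": 0, "ry": 0, "rz": 1.453, "gripper": 0.1}], newtons=25)

```text
clock: 1.5
eef_pos: [430.9, -146.4, 143.1]
tcp_rot: [3.141, 0.001, 1.837]
contact_force: [1.5, -0.4, -0.2]
opening: 0.549
grasp_force: 0.0
```

servo_tool(deltas=[{"x": 33, "y": 54, "z": -12, "rx": 0, "ry": 0, "rz": -0.006, "gripper": 0.1}, {"x": 33, "y": 54, "z": -12, "rx": 0, "ry": 0, "rz": -0.006, "gripper": 0.1}, {"x": 33, "y": 54, "z": -12, "rx": 0, "ry": 0, "rz": -0.006, "gripper": 0.1}])

```text
clock: 1.8
eef_pos: [463.7, -92.5, 130.7]
tcp_rot: [-3.141, -0.0, 1.828]
contact_force: [-0.0, 0.3, -0.2]
opening: 0.549
grasp_force: 0.0
```

Run:
```python
from h import *
a=r.grab_frame("side"); b=r.grab_frame("top")
cv2.imwrite("pics/s1.png",np.hstack([cv2.resize(a[100:280,170:340],None,fx=2.35,fy=2.35),cv2.resize(b[130:310,150:320],None,fx=2.35,fy=2.35)]))
s=r.sense(); print(s["eef_pos"],s["tcp_rot"],s["contact_force"],s["qpos"])
```

```text
[462.63191352 -94.43292745 131.0325101 ] [-3.14104971e+00  1.07109709e-04  1.82570968e+00] [ 0.3252232  -0.10183077  0.43832858] [-2.04287450e-01  2.49445981e-01  2.04396640e+00 -4.48662994e-04
  8.48619543e-01 -4.58904123e-01]
```

View pics/s1.png

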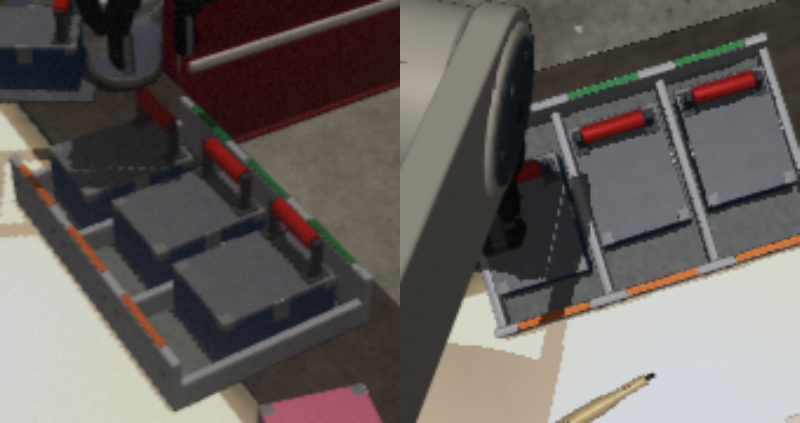

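The left carton's roller sits between the two fingers in the side view: fingers at about (118,80) and (187,65), roller at (157,110). Descend and grip.

servo_tool(deltas=[{"x": 1, "y": 1.5, "z": -30, "rx": 0, "ry": 0, "rz": 0, "gripper": 0.1}, {"x": 1, "y": 1.5, "z": -55, "rx": 0, "ry": 0, "rz": 0, "gripper": 0.1}, {"x": 1, "y": 1.5, "z": -65, "rx": 0, "ry": 0, "rz": 0, "gripper": 0.1}, {"x": 1, "y": 1.5, "z": -65, "rx": 0, "ry": 0, "rz": 0, "gripper": 0.1}, {"x": 1, "y": 1.5, "z": -65, "rx": 0, "ry": 0, "rz": 0, "gripper": -0.4}, {"x": 1, "y": 1.5, "z": -65, "rx": 0, "ry": 0, "rz": 0, "gripper": -0.7}, {"x": 1, "y": 1.5, "z": -65, "rx": 0, "ry": 0, "rz": 0, "gripper": -1}, {"x": 1, "y": 1.5, "z": -65, "rx": 0, "ry": 0, "rz": 0, "gripper": -1}, {"x": 1, "y": 1.5, "z": -65, "rx": 0, "ry": 0, "rz": 0, "gripper": -1}, {"x": 1, "y": 1.5, "z": -65, "rx": 0, "ry": 0, "rz": 0, "gripper": -1}], newtons=25)

```text
clock: 2.9
eef_pos: [464.8, -93.0, 67.1]
tcp_rot: [3.14, 0.001, 1.825]
contact_force: [0.1, -3.0, 7.6]
opening: 0.15
grasp_force: 24.7
```

servo_tool(deltas=[{"x": 0, "y": 0, "z": 0, "rx": 0, "ry": 0, "rz": 0, "gripper": -1}, {"x": 0, "y": 0, "z": 0, "rx": 0, "ry": 0, "rz": 0, "gripper": -1}, {"x": 0, "y": 0, "z": 0, "rx": 0, "ry": 0, "rz": 0, "gripper": -1}])

```text
clock: 3.2
eef_pos: [464.8, -93.0, 67.1]
tcp_rot: [3.14, 0.001, 1.825]
contact_force: [-1.1, -2.3, 6.5]
opening: 0.152
grasp_force: 24.7
```

servo_tool(deltas=[{"x": 0, "y": 0, "z": 1, "rx": 0, "ry": 0, "rz": 0, "gripper": -1}, {"x": -1.2, "y": -0.3, "z": 2.2, "rx": 0, "ry": 0, "rz": 0, "gripper": -1}, {"x": -2.5, "y": -0.7, "z": 3.5, "rx": 0, "ry": 0, "rz": 0, "gripper": -1}, {"x": -4, "y": -1.1, "z": 5, "rx": 0, "ry": 0, "rz": 0, "gripper": -1}, {"x": -5.5, "y": -1.5, "z": 6.5, "rx": 0, "ry": 0, "rz": 0, "gripper": -1}, {"x": -7, "y": -1.9, "z": 8, "rx": 0, "ry": 0, "rz": 0, "gripper": -1}, {"x": -8.2, "y": -2.2, "z": 9.2, "rx": 0, "ry": 0, "rz": 0, "gripper": -1}, {"x": -9, "y": -2.4, "z": 10, "rx": 0, "ry": 0, "rz": 0, "gripper": -1}, {"x": -9, "y": -2.4, "z": 10, "rx": 0, "ry": 0, "rz": 0, "gripper": -1}, {"x": -9, "y": -2.4, "z": 10, "rx": 0, "ry": 0, "rz": 0, "gripper": -1}])

```text
clock: 4.2
eef_pos: [455.0, -95.1, 76.0]
tcp_rot: [3.142, 0.0, 1.825]
contact_force: [1.6, -0.1, 0.5]
opening: 0.148
grasp_force: 24.6
```

Run:
```python
from h import *
cv2.imwrite("pics/s2.png",cv2.resize(r.grab_frame("side")[100:280,170:340],None,fx=3.3,fy=3.3))
for i in range(3):
    s=r.sense(); print(s["clock"],s["eef_pos"].round(1),s["contact_force"].round(2),s["wrist_torque"].round(3)); r.grab_frame("side")
```

```text
4.25 [455. -95.  76.] [ 1.78 -0.22  0.24] [ 0.05  -0.258 -0.018]
4.3 [455.1 -95.1  76. ] [1.69 0.78 0.56] [ 0.045 -0.232 -0.011]
4.35 [455.1 -95.   76. ] [ 1.96  0.2  -0.47] [ 0.053 -0.279  0.011]
```

View pics/s2.png

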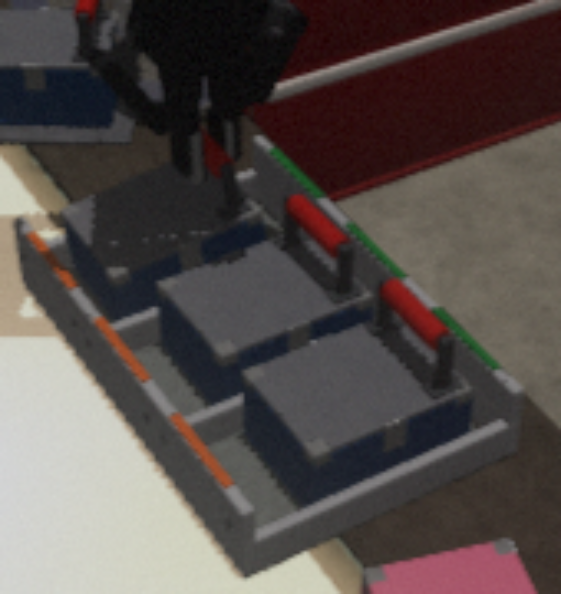

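Run:
```python
from h import *
n=r.grab_frame("side"); cv2.imwrite("pics/side2.png",n); o=cv2.imread("pics/side0.png")
f=lambda a:cv2.convertScaleAbs(cv2.resize(a[130:205,185:260],None,fx=5.2,fy=5.2,interpolation=2),alpha=1.4)
cv2.imwrite("pics/s3.png",np.hstack([f(o),f(n)]))
s=r.sense(); print(s["clock"],s["contact_force"])
```

```text
4.45 [1.57101952 0.39397227 0.27546113]
```

View pics/s3.png

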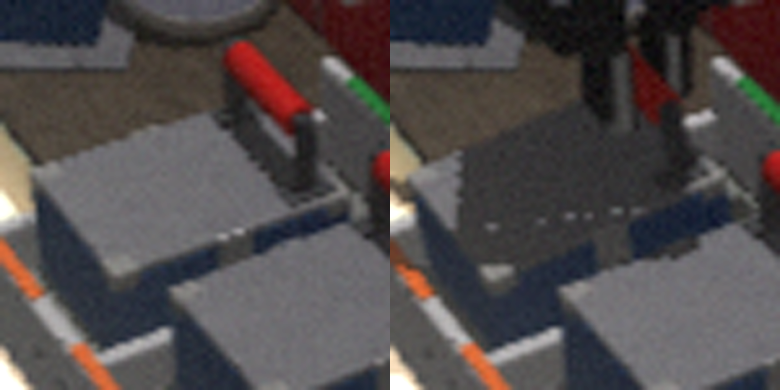

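Comparing before and after, the left carton is tilted: its rear lid corner rose from (345,195) to (330,172) while its front corner stayed about level. The vertical force is about zero, but a 1.7 N horizontal force confuses the reading. I will relieve that and read again.

servo_tool(deltas=[{"x": 0.7, "y": 0.2, "z": 0, "rx": 0, "ry": 0, "rz": 0, "gripper": -1}, {"x": 1.4, "y": 0.4, "z": 0, "rx": 0, "ry": 0, "rz": 0, "gripper": -1}, {"x": 1.4, "y": 0.4, "z": 0, "rx": 0, "ry": 0, "rz": 0, "gripper": -1}])

```text
clock: 4.75
eef_pos: [455.9, -94.6, 75.8]
tcp_rot: [-3.141, -0.0, 1.825]
contact_force: [-0.4, 0.0, -0.6]
opening: 0.153
grasp_force: 24.4
```

Run:
```python
from h import *
for i in range(4):
    s=r.sense(); print(s["clock"],s["eef_pos"].round(1),s["contact_force"].round(2),s["wrist_torque"].round(3)); r.grab_frame("side")
```

```text
4.75 [455.9 -94.6  75.8] [-0.37  0.05 -0.55] [ 0.01   0.017 -0.042]
4.8 [455.9 -94.5  75.8] [-0.9   0.44 -1.03] [ 0.063  0.061 -0.046]
4.85 [456.  -94.6  75.8] [-0.28 -0.03 -2.52] [-0.027  0.013  0.012]
4.9 [456.  -94.6  75.9] [-0.54  0.35 -1.8 ] [ 0.063  0.048 -0.013]
```

The left carton is empty (about 1.5–2 N of weight). Lower it, then slide it to the front.

servo_tool(deltas=[{"x": 1, "y": 0.3, "z": -1.3, "rx": 0, "ry": 0, "rz": 0, "gripper": -1}, {"x": 2.2, "y": 0.6, "z": -2.6, "rx": 0, "ry": 0, "rz": 0, "gripper": -1}, {"x": 3.4, "y": 0.9, "z": -4, "rx": 0, "ry": 0, "rz": 0, "gripper": -1}, {"x": 4.7, "y": 1.2, "z": -5.4, "rx": 0, "ry": 0, "rz": 0, "gripper": -1}, {"x": 5.9, "y": 1.5, "z": -6.8, "rx": 0, "ry": 0, "rz": 0, "gripper": -1}, {"x": 7, "y": 1.8, "z": -8.1, "rx": 0, "ry": 0, "rz": 0, "gripper": -1}, {"x": 7.6, "y": 2, "z": -9, "rx": 0, "ry": 0, "rz": 0, "gripper": -1}, {"x": 7.6, "y": 2, "z": -9, "rx": 0, "ry": 0, "rz": 0, "gripper": -1}])

```text
clock: 5.75
eef_pos: [464.2, -92.7, 67.2]
tcp_rot: [3.142, 0.0, 1.825]
contact_force: [1.0, -0.3, 2.4]
opening: 0.154
grasp_force: 24.7
```

servo_tool(deltas=[{"x": -1, "y": -0.3, "z": 0, "rx": 0, "ry": 0, "rz": 0, "gripper": -1}, {"x": -3, "y": -0.8, "z": 0, "rx": 0, "ry": 0, "rz": 0, "gripper": -1}, {"x": -5, "y": -1.3, "z": 0, "rx": 0, "ry": 0, "rz": 0, "gripper": -1}, {"x": -8, "y": -2.1, "z": 0, "rx": 0, "ry": 0, "rz": 0, "gripper": -1}, {"x": -11, "y": -2.9, "z": 0, "rx": 0, "ry": 0, "rz": 0, "gripper": -1}, {"x": -14, "y": -3.7, "z": 0, "rx": 0, "ry": 0, "rz": 0, "gripper": -1}, {"x": -16, "y": -4.2, "z": 0, "rx": 0, "ry": 0, "rz": 0, "gripper": -1}, {"x": -17.5, "y": -4.6, "z": 0, "rx": 0, "ry": 0, "rz": 0, "gripper": -1}, {"x": -18.5, "y": -4.9, "z": 0, "rx": 0, "ry": 0, "rz": 0, "gripper": -1}])

```text
clock: 6.65
eef_pos: [445.6, -97.6, 67.1]
tcp_rot: [3.141, 0.0, 1.825]
contact_force: [2.9, 0.6, 2.7]
opening: 0.155
grasp_force: 24.8
```

servo_tool(deltas=[{"x": -0.5, "y": -0.1, "z": 0, "rx": 0, "ry": 0, "rz": 0, "gripper": -1}, {"x": -1, "y": -0.25, "z": 0, "rx": 0, "ry": 0, "rz": 0, "gripper": -1}, {"x": -1.5, "y": -0.4, "z": 0, "rx": 0, "ry": 0, "rz": 0, "gripper": -1}, {"x": -2, "y": -0.5, "z": 0, "rx": 0, "ry": 0, "rz": 0, "gripper": -1}, {"x": -2.5, "y": -0.65, "z": 0, "rx": 0, "ry": 0, "rz": 0, "gripper": -1}, {"x": -3, "y": -0.8, "z": 0, "rx": 0, "ry": 0, "rz": 0, "gripper": -1}, {"x": -3.5, "y": -0.9, "z": 0, "rx": 0, "ry": 0, "rz": 0, "gripper": -1}])

```text
clock: 7.35
eef_pos: [442.1, -98.5, 67.1]
tcp_rot: [3.141, 0.0, 1.825]
contact_force: [3.7, 0.3, 5.5]
opening: 0.15
grasp_force: 25.0
```

servo_tool(deltas=[{"x": -0.5, "y": -0.1, "z": 0, "rx": 0, "ry": 0, "rz": 0, "gripper": -1}, {"x": -1, "y": -0.25, "z": 0, "rx": 0, "ry": 0, "rz": 0, "gripper": -1}])

```text
clock: 7.55
eef_pos: [441.6, -98.7, 67.2]
tcp_rot: [3.14, 0.0, 1.825]
contact_force: [6.6, 4.0, 3.5]
opening: 0.152
grasp_force: 25.0
```

servo_tool(deltas=[{"x": 0.5, "y": 0.1, "z": 0.5, "rx": 0, "ry": 0, "rz": 0, "gripper": -1}, {"x": 0.5, "y": 0.1, "z": 0.5, "rx": 0, "ry": 0, "rz": 0, "gripper": 0.1}, {"x": 0.5, "y": 0.1, "z": 0.5, "rx": 0, "ry": 0, "rz": 0, "gripper": 0.1}, {"x": 0.5, "y": 0.1, "z": 0.5, "rx": 0, "ry": 0, "rz": 0, "gripper": 0.1}, {"x": 0.5, "y": 0.1, "z": 5, "rx": 0, "ry": 0, "rz": 0, "gripper": 0.1}, {"x": 0.5, "y": 0.1, "z": 25, "rx": 0, "ry": 0, "rz": 0, "gripper": 0.1}, {"x": 0.5, "y": 0.1, "z": 60, "rx": 0, "ry": 0, "rz": 0, "gripper": 0.1}, {"x": 30, "y": -35, "z": 64, "rx": 0, "ry": 0, "rz": 0, "gripper": 0.1}, {"x": 60, "y": -76, "z": 64, "rx": 0, "ry": 0, "rz": 0, "gripper": 0.1}, {"x": 60, "y": -76, "z": 64, "rx": 0, "ry": 0, "rz": 0, "gripper": 0.1}])

```text
clock: 8.55
eef_pos: [505.2, -178.8, 132.5]
tcp_rot: [3.137, 0.004, 1.823]
contact_force: [0.6, -0.5, -0.7]
opening: 0.548
grasp_force: 0.0
```

Run:
```python
from h import *
a=r.grab_frame("side"); b=r.grab_frame("top"); cv2.imwrite("pics/side4.png",a)
cv2.imwrite("pics/s4.png",np.hstack([cv2.resize(a[100:280,170:340],None,fx=2.35,fy=2.35),cv2.resize(b[130:310,150:320],None,fx=2.35,fy=2.35)]))
s=r.sense(); print(s["eef_pos"],s["tcp_rot"],s["contact_force"],s["opening"])
for o in reds(a): print(o[0].round(1),o[1],np.round(o[2][0],1))
for o in reds(b): print('t',o[0].round(1),o[1],np.round(o[2][0],1))
```

```text
[ 500.80066701 -175.3487913   130.90197398] [-3.14089796e+00 -4.71110381e-04  1.82327636e+00] [-1.07810604  0.29678614 -0.10389346] 0.5528354746570113
[196.5  97.4] 51 [196.6  97.3]
[295.1 193.4] 115 [294.8 193.2]
[324.2 295.6] 205 [323.1 296.1]
t [288.1 166.1] 159 [287.6 166.3]
t [405.8 180.7] 162 [406.  180.5]
```

View pics/s4.png

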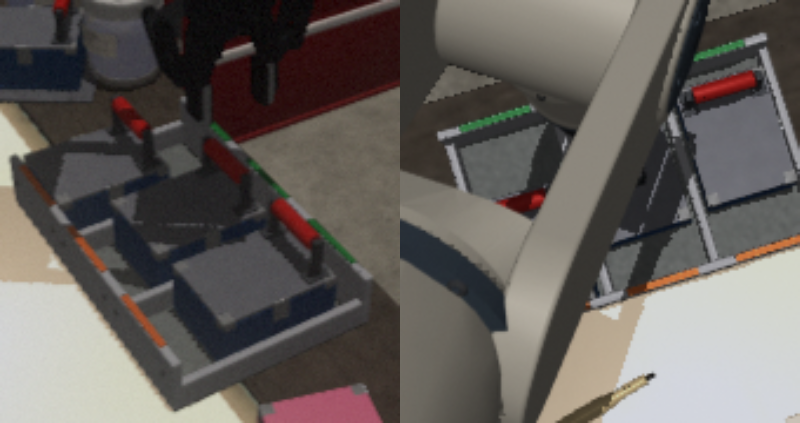

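The left carton now sits at the front stop (front edge near (30,160) in the side crop), and the fingers straddle the middle roller at (225,155). Grip the middle one.

servo_tool(deltas=[{"x": 0.7, "y": 0, "z": -30, "rx": 0, "ry": 0, "rz": 0, "gripper": 0.1}, {"x": 0.7, "y": 0, "z": -54, "rx": 0, "ry": 0, "rz": 0, "gripper": 0.1}, {"x": 0.7, "y": 0, "z": -62, "rx": 0, "ry": 0, "rz": 0, "gripper": 0.1}, {"x": 0.7, "y": 0, "z": -62, "rx": 0, "ry": 0, "rz": 0, "gripper": -0.2}, {"x": 0.7, "y": 0, "z": -62, "rx": 0, "ry": 0, "rz": 0, "gripper": -0.4}, {"x": 0.7, "y": 0, "z": -62, "rx": 0, "ry": 0, "rz": 0, "gripper": -0.7}, {"x": 0.7, "y": 0, "z": -62, "rx": 0, "ry": 0, "rz": 0, "gripper": -1}, {"x": 0.7, "y": 0, "z": -62, "rx": 0, "ry": 0, "rz": 0, "gripper": -1}, {"x": 0.7, "y": 0, "z": -62, "rx": 0, "ry": 0, "rz": 0, "gripper": -1}, {"x": 0.7, "y": 0, "z": -62, "rx": 0, "ry": 0, "rz": 0, "gripper": -1}])

```text
clock: 9.65
eef_pos: [502.3, -174.8, 70.1]
tcp_rot: [3.14, 0.001, 1.825]
contact_force: [-1.6, 1.7, 7.9]
opening: 0.155
grasp_force: 24.7
```

```bash
cat > f.py <<'E'
from h import *
L=[]
for i in range(4):
    s=r.sense(); L.append(np.r_[s["eef_pos"],s["contact_force"]]); r.grab_frame("side")
print(np.mean(L,0).round(2),s["clock"],s["opening"])
E
python3 f.py
```

```text
[ 502.27 -174.77   70.11   -1.52    1.81    7.75] 9.8 0.1484167805473031
```

servo_tool(deltas=[{"x": 0, "y": 0, "z": 1.2, "rx": 0, "ry": 0, "rz": 0, "gripper": -1}, {"x": -1.2, "y": -0.3, "z": 2.4, "rx": 0, "ry": 0, "rz": 0, "gripper": -1}, {"x": -2.5, "y": -0.7, "z": 3.7, "rx": 0, "ry": 0, "rz": 0, "gripper": -1}, {"x": -4, "y": -1.1, "z": 5.2, "rx": 0, "ry": 0, "rz": 0, "gripper": -1}, {"x": -5.5, "y": -1.5, "z": 6.7, "rx": 0, "ry": 0, "rz": 0, "gripper": -1}, {"x": -7, "y": -1.9, "z": 8.2, "rx": 0, "ry": 0, "rz": 0, "gripper": -1}, {"x": -7.7, "y": -2.1, "z": 9.4, "rx": 0, "ry": 0, "rz": 0, "gripper": -1}, {"x": -8.2, "y": -2.2, "z": 10.2, "rx": 0, "ry": 0, "rz": 0, "gripper": -1}, {"x": -8.2, "y": -2.2, "z": 10.2, "rx": 0, "ry": 0, "rz": 0, "gripper": -1}, {"x": -8.2, "y": -2.2, "z": 10.2, "rx": 0, "ry": 0, "rz": 0, "gripper": -1}])

```text
clock: 10.85
eef_pos: [493.1, -176.8, 79.0]
tcp_rot: [-3.141, -0.0, 1.825]
contact_force: [-0.1, -0.5, -1.7]
opening: 0.149
grasp_force: 24.3
```

```bash
python3 f.py
```

```text
[ 4.9322e+02 -1.7682e+02  7.9040e+01 -1.5000e-01  4.0000e-02 -1.3900e+00] 11.0 0.15418210037302704
```

The middle carton is empty too (−1.4 N, no side force). Lower it and slide to the front.

servo_tool(deltas=[{"x": 1, "y": 0.3, "z": -1.3, "rx": 0, "ry": 0, "rz": 0, "gripper": -1}, {"x": 2.3, "y": 0.6, "z": -2.6, "rx": 0, "ry": 0, "rz": 0, "gripper": -1}, {"x": 3.6, "y": 0.9, "z": -4, "rx": 0, "ry": 0, "rz": 0, "gripper": -1}, {"x": 4.9, "y": 1.3, "z": -5.4, "rx": 0, "ry": 0, "rz": 0, "gripper": -1}, {"x": 6.2, "y": 1.6, "z": -6.8, "rx": 0, "ry": 0, "rz": 0, "gripper": -1}, {"x": 7.5, "y": 2, "z": -8.1, "rx": 0, "ry": 0, "rz": 0, "gripper": -1}, {"x": 8.2, "y": 2.2, "z": -9, "rx": 0, "ry": 0, "rz": 0, "gripper": -1}, {"x": 8.2, "y": 2.2, "z": -9, "rx": 0, "ry": 0, "rz": 0, "gripper": -1}])

```text
clock: 11.85
eef_pos: [501.9, -174.7, 70.2]
tcp_rot: [3.141, 0.0, 1.825]
contact_force: [1.1, 0.2, 0.5]
opening: 0.156
grasp_force: 24.4
```

servo_tool(deltas=[{"x": -1.5, "y": -0.4, "z": 0, "rx": 0, "ry": 0, "rz": 0, "gripper": -1}, {"x": -5, "y": -1.3, "z": 0, "rx": 0, "ry": 0, "rz": 0, "gripper": -1}, {"x": -9, "y": -2.4, "z": 0, "rx": 0, "ry": 0, "rz": 0, "gripper": -1}, {"x": -13, "y": -3.5, "z": 0, "rx": 0, "ry": 0, "rz": 0, "gripper": -1}, {"x": -17, "y": -4.5, "z": 0, "rx": 0, "ry": 0, "rz": 0, "gripper": -1}, {"x": -21, "y": -5.6, "z": 0, "rx": 0, "ry": 0, "rz": 0, "gripper": -1}, {"x": -25, "y": -6.6, "z": 0, "rx": 0, "ry": 0, "rz": 0, "gripper": -1}, {"x": -28, "y": -7.4, "z": 0, "rx": 0, "ry": 0, "rz": 0, "gripper": -1}, {"x": -30, "y": -8, "z": 0, "rx": 0, "ry": 0, "rz": 0, "gripper": -1}, {"x": -31.5, "y": -8.4, "z": 0, "rx": 0, "ry": 0, "rz": 0, "gripper": -1}])

```text
clock: 12.85
eef_pos: [470.0, -183.2, 70.2]
tcp_rot: [3.142, 0.0, 1.825]
contact_force: [1.0, 0.1, 0.8]
opening: 0.149
grasp_force: 24.4
```

servo_tool(deltas=[{"x": -0.6, "y": -0.15, "z": 0, "rx": 0, "ry": 0, "rz": 0, "gripper": -1}, {"x": -1.2, "y": -0.3, "z": 0, "rx": 0, "ry": 0, "rz": 0, "gripper": -1}, {"x": -1.8, "y": -0.5, "z": 0, "rx": 0, "ry": 0, "rz": 0, "gripper": -1}, {"x": -2.4, "y": -0.6, "z": 0, "rx": 0, "ry": 0, "rz": 0, "gripper": -1}, {"x": -3, "y": -0.8, "z": 0, "rx": 0, "ry": 0, "rz": 0, "gripper": -1}, {"x": -3.6, "y": -0.9, "z": 0, "rx": 0, "ry": 0, "rz": 0, "gripper": -1}, {"x": -4.2, "y": -1.1, "z": 0, "rx": 0, "ry": 0, "rz": 0, "gripper": -1}, {"x": -4.7, "y": -1.25, "z": 0, "rx": 0, "ry": 0, "rz": 0, "gripper": -1}])

```text
clock: 13.65
eef_pos: [465.5, -184.3, 70.2]
tcp_rot: [3.141, -0.0, 1.825]
contact_force: [2.5, 2.3, 0.5]
opening: 0.153
grasp_force: 24.5
```

servo_tool(deltas=[{"x": -0.5, "y": -0.1, "z": 0, "rx": 0, "ry": 0, "rz": 0, "gripper": -1}, {"x": -1, "y": -0.25, "z": 0, "rx": 0, "ry": 0, "rz": 0, "gripper": -1}])

```text
clock: 13.85
eef_pos: [465.4, -184.5, 70.5]
tcp_rot: [3.14, 0.0, 1.824]
contact_force: [4.9, 5.1, 2.2]
opening: 0.149
grasp_force: 24.6
```

servo_tool(deltas=[{"x": 0.4, "y": 0.3, "z": 0, "rx": 0, "ry": 0, "rz": 0, "gripper": -1}, {"x": 0.4, "y": 0.3, "z": 0, "rx": 0, "ry": 0, "rz": 0, "gripper": 0.1}, {"x": 0.4, "y": 0.3, "z": 0, "rx": 0, "ry": 0, "rz": 0, "gripper": 0.1}, {"x": 0.4, "y": 0.3, "z": 0, "rx": 0, "ry": 0, "rz": 0, "gripper": 0.1}, {"x": 0.4, "y": 0.3, "z": 5, "rx": 0, "ry": 0, "rz": 0, "gripper": 0.1}, {"x": 0.4, "y": 0.3, "z": 25, "rx": 0, "ry": 0, "rz": 0, "gripper": 0.1}, {"x": 0.4, "y": 0.3, "z": 58, "rx": 0, "ry": 0, "rz": 0, "gripper": 0.1}, {"x": 30, "y": -35, "z": 62, "rx": 0, "ry": 0, "rz": 0, "gripper": 0.1}, {"x": 66, "y": -79.5, "z": 62, "rx": 0, "ry": 0, "rz": 0, "gripper": 0.1}, {"x": 66, "y": -79.5, "z": 62, "rx": 0, "ry": 0, "rz": 0, "gripper": 0.1}])

```text
clock: 14.85
eef_pos: [534.3, -268.1, 133.7]
tcp_rot: [3.138, 0.004, 1.824]
contact_force: [-0.2, 0.0, -0.2]
opening: 0.549
grasp_force: 0.0
```

Run:
```python
from h import *
for i in range(2): r.grab_frame("top")
a=r.grab_frame("side"); b=r.grab_frame("top"); cv2.imwrite("pics/side5.png",a); cv2.imwrite("pics/top5.png",b)
cv2.imwrite("pics/s5.png",np.hstack([cv2.resize(a[110:260,175:325],None,fx=2.6,fy=2.6),cv2.resize(b[130:280,150:300],None,fx=2.6,fy=2.6)]))
s=r.sense(); print(s["clock"],s["eef_pos"],s["tcp_rot"],s["contact_force"],s["opening"])
```

```text
15.05 [ 529.23892589 -263.32887248  131.72806757] [-3.14005544e+00 -1.47575092e-03  1.82455783e+00] [-0.17613004  0.77599236  0.78665894] 0.5503643476648722
```

View pics/s5.png

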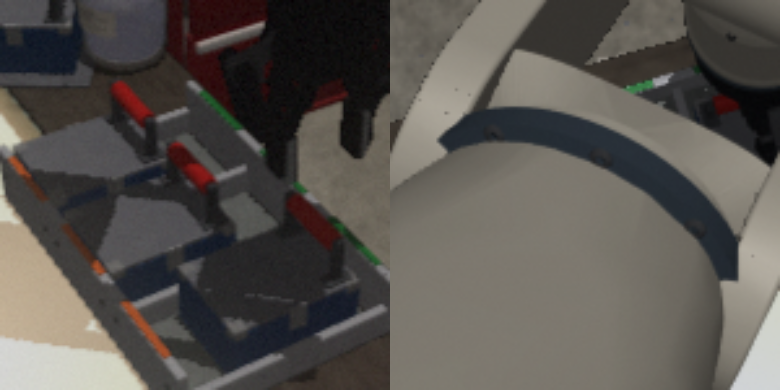

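The left and middle cartons both sit at the front stop and lie flat. The fingers straddle the right roller at (312,220). Grip the right one.

servo_tool(deltas=[{"x": 1, "y": -1, "z": -30, "rx": 0, "ry": 0, "rz": 0, "gripper": 0.1}, {"x": 1, "y": -1, "z": -54, "rx": 0, "ry": 0, "rz": 0, "gripper": 0.1}, {"x": 1, "y": -1, "z": -63, "rx": 0, "ry": 0, "rz": 0, "gripper": 0.1}, {"x": 1, "y": -1, "z": -63, "rx": 0, "ry": 0, "rz": 0, "gripper": -0.2}, {"x": 1, "y": -1, "z": -63, "rx": 0, "ry": 0, "rz": 0, "gripper": -0.4}, {"x": 1, "y": -1, "z": -63, "rx": 0, "ry": 0, "rz": 0, "gripper": -0.7}, {"x": 1, "y": -1, "z": -63, "rx": 0, "ry": 0, "rz": 0, "gripper": -1}, {"x": 1, "y": -1, "z": -63, "rx": 0, "ry": 0, "rz": 0, "gripper": -1}, {"x": 1, "y": -1, "z": -63, "rx": 0, "ry": 0, "rz": 0, "gripper": -1}, {"x": 1, "y": -1, "z": -63, "rx": 0, "ry": 0, "rz": 0, "gripper": -1}])

```text
clock: 16.05
eef_pos: [531.7, -265.3, 70.4]
tcp_rot: [3.141, 0.001, 1.825]
contact_force: [-2.7, -0.0, 7.8]
opening: 0.15
grasp_force: 24.6
```

```bash
python3 f.py
```

```text
[ 5.3171e+02 -2.6533e+02  7.0440e+01 -3.2000e+00  4.6000e-01  7.6900e+00] 16.2 0.15419231672361702
```

servo_tool(deltas=[{"x": -0.4, "y": 0, "z": 1.2, "rx": 0, "ry": 0, "rz": 0, "gripper": -1}, {"x": -1.4, "y": -0.3, "z": 2.7, "rx": 0, "ry": 0, "rz": 0, "gripper": -1}, {"x": -2.6, "y": -0.6, "z": 4, "rx": 0, "ry": 0, "rz": 0, "gripper": -1}, {"x": -4, "y": -1.0, "z": 5.5, "rx": 0, "ry": 0, "rz": 0, "gripper": -1}, {"x": -5.5, "y": -1.4, "z": 7, "rx": 0, "ry": 0, "rz": 0, "gripper": -1}, {"x": -7, "y": -1.8, "z": 8.5, "rx": 0, "ry": 0, "rz": 0, "gripper": -1}, {"x": -8, "y": -2, "z": 9.8, "rx": 0, "ry": 0, "rz": 0, "gripper": -1}, {"x": -8.8, "y": -2.2, "z": 10.7, "rx": 0, "ry": 0, "rz": 0, "gripper": -1}, {"x": -8.8, "y": -2.2, "z": 10.7, "rx": 0, "ry": 0, "rz": 0, "gripper": -1}, {"x": -8.8, "y": -2.2, "z": 10.7, "rx": 0, "ry": 0, "rz": 0, "gripper": -1}])

```text
clock: 17.25
eef_pos: [522.4, -267.2, 79.8]
tcp_rot: [-3.141, -0.0, 1.825]
contact_force: [0.9, -1.2, -4.8]
opening: 0.147
grasp_force: 24.3
```

```bash
python3 f.py
```

```text
[ 5.2243e+02 -2.6722e+02  7.9730e+01  1.0000e-02 -1.0800e+00 -5.3500e+00] 17.4 0.15049131359537768
```

The right carton is full (−5.3 N). Lower it to a slight tilt of about 2 mm so the heel trails, then slide it towards the rear.

servo_tool(deltas=[{"x": 1, "y": 0.3, "z": -1.1, "rx": 0, "ry": 0, "rz": 0, "gripper": -1}, {"x": 2.3, "y": 0.6, "z": -2.4, "rx": 0, "ry": 0, "rz": 0, "gripper": -1}, {"x": 3.6, "y": 0.9, "z": -3.8, "rx": 0, "ry": 0, "rz": 0, "gripper": -1}, {"x": 4.9, "y": 1.3, "z": -5.2, "rx": 0, "ry": 0, "rz": 0, "gripper": -1}, {"x": 6.2, "y": 1.6, "z": -6.5, "rx": 0, "ry": 0, "rz": 0, "gripper": -1}, {"x": 7, "y": 1.8, "z": -7.3, "rx": 0, "ry": 0, "rz": 0, "gripper": -1}, {"x": 7, "y": 1.8, "z": -7.3, "rx": 0, "ry": 0, "rz": 0, "gripper": -1}])

```text
clock: 18.15
eef_pos: [529.9, -265.5, 72.5]
tcp_rot: [3.141, 0.0, 1.825]
contact_force: [0.5, -0.6, -4.5]
opening: 0.153
grasp_force: 24.4
```

servo_tool(deltas=[{"x": 0.7, "y": 0.2, "z": 0, "rx": 0, "ry": 0, "rz": 0, "gripper": -1}, {"x": 2, "y": 0.5, "z": 0, "rx": 0, "ry": 0, "rz": 0, "gripper": -1}, {"x": 3.5, "y": 0.9, "z": 0, "rx": 0, "ry": 0, "rz": 0, "gripper": -1}, {"x": 5, "y": 1.3, "z": 0, "rx": 0, "ry": 0, "rz": 0, "gripper": -1}, {"x": 6.5, "y": 1.7, "z": 0, "rx": 0, "ry": 0, "rz": 0, "gripper": -1}, {"x": 8, "y": 2.1, "z": 0, "rx": 0, "ry": 0, "rz": 0, "gripper": -1}, {"x": 9.5, "y": 2.5, "z": 0, "rx": 0, "ry": 0, "rz": 0, "gripper": -1}, {"x": 10.5, "y": 2.8, "z": 0, "rx": 0, "ry": 0, "rz": 0, "gripper": -1}, {"x": 11.2, "y": 3, "z": 0, "rx": 0, "ry": 0, "rz": 0, "gripper": -1}, {"x": 11.5, "y": 3.1, "z": 0, "rx": 0, "ry": 0, "rz": 0, "gripper": -1}])

```text
clock: 19.15
eef_pos: [541.2, -262.4, 72.6]
tcp_rot: [3.142, 0.0, 1.825]
contact_force: [-1.4, -0.7, -5.2]
opening: 0.152
grasp_force: 24.3
```

servo_tool(deltas=[{"x": 0.5, "y": 0.1, "z": 0, "rx": 0, "ry": 0, "rz": 0, "gripper": -1}, {"x": 1, "y": 0.3, "z": 0, "rx": 0, "ry": 0, "rz": 0, "gripper": -1}, {"x": 1.5, "y": 0.4, "z": 0, "rx": 0, "ry": 0, "rz": 0, "gripper": -1}, {"x": 2, "y": 0.5, "z": 0, "rx": 0, "ry": 0, "rz": 0, "gripper": -1}, {"x": 2.5, "y": 0.7, "z": 0, "rx": 0, "ry": 0, "rz": 0, "gripper": -1}, {"x": 3, "y": 0.8, "z": 0, "rx": 0, "ry": 0, "rz": 0, "gripper": -1}, {"x": 3.3, "y": 0.9, "z": 0, "rx": 0, "ry": 0, "rz": 0, "gripper": -1}])

```text
clock: 19.85
eef_pos: [544.5, -261.5, 72.6]
tcp_rot: [-3.142, -0.0, 1.825]
contact_force: [-2.1, -0.3, -5.3]
opening: 0.152
grasp_force: 24.3
```

servo_tool(deltas=[{"x": 0.3, "y": 0.1, "z": 0, "rx": 0, "ry": 0, "rz": 0, "gripper": -1}, {"x": 0.6, "y": 0.15, "z": 0, "rx": 0, "ry": 0, "rz": 0, "gripper": -1}, {"x": 0.8, "y": 0.2, "z": 0, "rx": 0, "ry": 0, "rz": 0, "gripper": -1}])

```text
clock: 20.15
eef_pos: [545.3, -261.3, 72.6]
tcp_rot: [-3.142, -0.0, 1.825]
contact_force: [-1.7, -0.2, -5.2]
opening: 0.153
grasp_force: 24.3
```

servo_tool(deltas=[{"x": 0.3, "y": 0.1, "z": 0, "rx": 0, "ry": 0, "rz": 0, "gripper": -1}, {"x": 0.6, "y": 0.15, "z": 0, "rx": 0, "ry": 0, "rz": 0, "gripper": -1}, {"x": 0.9, "y": 0.2, "z": 0, "rx": 0, "ry": 0, "rz": 0, "gripper": -1}])

```text
clock: 20.45
eef_pos: [546.1, -261.1, 72.6]
tcp_rot: [-3.142, -0.0, 1.825]
contact_force: [-1.2, -1.1, -5.6]
opening: 0.153
grasp_force: 24.3
```

servo_tool(deltas=[{"x": 0.3, "y": 0.1, "z": 0, "rx": 0, "ry": 0, "rz": 0, "gripper": -1}, {"x": 0.6, "y": 0.15, "z": 0, "rx": 0, "ry": 0, "rz": 0, "gripper": -1}])

```text
clock: 20.65
eef_pos: [546.8, -260.9, 72.6]
tcp_rot: [-3.142, 0.0, 1.825]
contact_force: [-1.9, -0.4, -6.2]
opening: 0.153
grasp_force: 24.3
```

servo_tool(deltas=[{"x": 0.3, "y": 0.1, "z": 0, "rx": 0, "ry": 0, "rz": 0, "gripper": -1}, {"x": 0.6, "y": 0.15, "z": 0, "rx": 0, "ry": 0, "rz": 0, "gripper": -1}, {"x": 0.8, "y": 0.2, "z": 0, "rx": 0, "ry": 0, "rz": 0, "gripper": -1}])

```text
clock: 20.95
eef_pos: [547.3, -260.9, 72.5]
tcp_rot: [-3.141, -0.0, 1.825]
contact_force: [-3.4, -2.0, -5.6]
opening: 0.151
grasp_force: 24.6
```

servo_tool(deltas=[{"x": 0.3, "y": 0.1, "z": 0, "rx": 0, "ry": 0, "rz": 0, "gripper": -1}, {"x": 0.6, "y": 0.15, "z": 0, "rx": 0, "ry": 0, "rz": 0, "gripper": -1}])

```text
clock: 21.15
eef_pos: [548.0, -260.7, 72.6]
tcp_rot: [-3.141, -0.0, 1.825]
contact_force: [-3.9, -2.7, -4.9]
opening: 0.151
grasp_force: 24.6
```

servo_tool(deltas=[{"x": 0.3, "y": 0.1, "z": -0.6, "rx": 0, "ry": 0, "rz": 0, "gripper": -1}, {"x": 0.6, "y": 0.2, "z": -1.2, "rx": 0, "ry": 0, "rz": 0, "gripper": -1}, {"x": 0.8, "y": 0.2, "z": -1.8, "rx": 0, "ry": 0, "rz": 0, "gripper": -1}, {"x": 0.8, "y": 0.2, "z": -2.3, "rx": 0, "ry": 0, "rz": 0, "gripper": -1}, {"x": 0.8, "y": 0.2, "z": -2.3, "rx": 0, "ry": 0, "rz": 0, "gripper": -1}])

```text
clock: 21.65
eef_pos: [549.0, -260.3, 70.7]
tcp_rot: [3.142, -0.0, 1.825]
contact_force: [-4.8, 0.3, 0.0]
opening: 0.152
grasp_force: 25.1
```

```bash
python3 f.py
python3 - <<'E'
from h import *
a=r.grab_frame("side"); cv2.imwrite("pics/s6.png",cv2.convertScaleAbs(cv2.resize(a[160:270,235:345],None,fx=5.4,fy=5.4,interpolation=2),alpha=1.4))
E
```

```text
[ 5.4901e+02 -2.6034e+02  7.0640e+01 -4.9100e+00  1.5000e-01  8.1000e-01] 21.8 0.15120934039724987
```

View pics/s6.png

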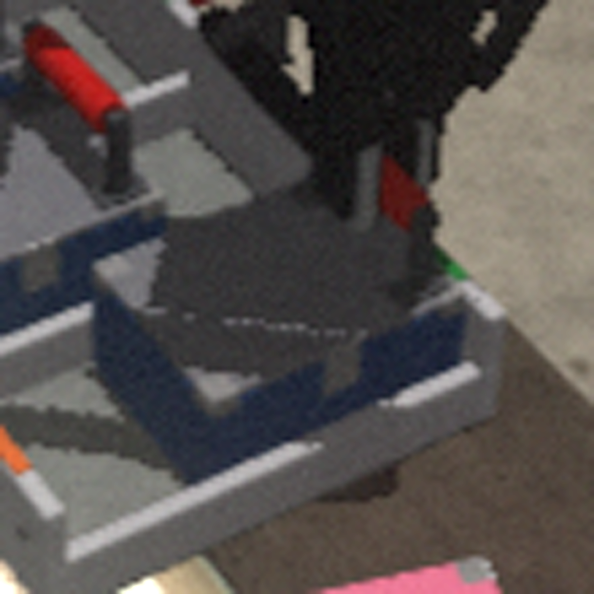

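The right carton's rear edge appears to touch the rear stop at (465,290) in the crop, lying flat. A small push will confirm it.

servo_tool(deltas=[{"x": 0.3, "y": 0.1, "z": 0, "rx": 0, "ry": 0, "rz": 0, "gripper": -1}, {"x": 0.6, "y": 0.15, "z": 0, "rx": 0, "ry": 0, "rz": 0, "gripper": -1}, {"x": 0.6, "y": 0.15, "z": 0, "rx": 0, "ry": 0, "rz": 0, "gripper": -1}])

```text
clock: 22.2
eef_pos: [549.1, -260.3, 70.6]
tcp_rot: [-3.141, -0.0, 1.825]
contact_force: [-7.3, -0.9, 3.8]
opening: 0.149
grasp_force: 25.5
```

```bash
python3 f.py
```

```text
[ 549.14 -260.29   70.59   -7.09   -1.08    3.53] 22.35 0.15068490279923868
```

servo_tool(deltas=[{"x": -0.5, "y": -0.1, "z": 0.3, "rx": 0, "ry": 0, "rz": 0, "gripper": -1}, {"x": -0.8, "y": -0.2, "z": 0.5, "rx": 0, "ry": 0, "rz": 0, "gripper": -1}, {"x": -0.8, "y": -0.2, "z": 0.5, "rx": 0, "ry": 0, "rz": 0, "gripper": 0.1}, {"x": -0.8, "y": -0.2, "z": 0.5, "rx": 0, "ry": 0, "rz": 0, "gripper": 0.1}, {"x": -0.8, "y": -0.2, "z": 0.5, "rx": 0, "ry": 0, "rz": 0, "gripper": 0.1}, {"x": -0.8, "y": -0.2, "z": 5, "rx": 0, "ry": 0, "rz": 0, "gripper": 0.1}, {"x": -0.8, "y": -0.2, "z": 25, "rx": 0, "ry": 0, "rz": 0, "gripper": 0.1}, {"x": -0.8, "y": -0.2, "z": 65, "rx": 0, "ry": 0, "rz": 0, "gripper": 0.1}, {"x": -0.8, "y": -0.2, "z": 110, "rx": 0, "ry": 0, "rz": 0, "gripper": 0.1}, {"x": -30, "y": -40, "z": 130, "rx": 0, "ry": 0, "rz": 0, "gripper": 0.1}])

```text
clock: 23.4
eef_pos: [525.5, -296.5, 204.0]
tcp_rot: [3.135, 0.004, 1.829]
contact_force: [0.7, -1.9, -0.6]
opening: 0.549
grasp_force: 0.0
```

servo_tool(deltas=[{"x": -40, "y": -30, "z": 0, "rx": 0, "ry": 0, "rz": 0, "gripper": 0.1}, {"x": -80, "y": -60, "z": 0, "rx": 0, "ry": 0, "rz": 0, "gripper": 0.1}, {"x": -120, "y": -90, "z": 0, "rx": 0, "ry": 0, "rz": 0, "gripper": 0.1}, {"x": -160, "y": -130, "z": 0, "rx": 0, "ry": 0, "rz": 0, "gripper": 0.1}, {"x": -190, "y": -170, "z": 0, "rx": 0, "ry": 0, "rz": 0, "gripper": 0.1}, {"x": -220, "y": -210, "z": 0, "rx": 0, "ry": 0, "rz": 0, "gripper": 0.1}, {"x": -240, "y": -250, "z": 0, "rx": 0, "ry": 0, "rz": 0, "gripper": 0.1}, {"x": -250, "y": -290, "z": 0, "rx": 0, "ry": 0, "rz": 0, "gripper": 0.1}, {"x": -250, "y": -290, "z": 0, "rx": 0, "ry": 0, "rz": 0, "gripper": 0.1}])

```text
clock: 24.3
eef_pos: [269.5, -592.8, 199.7]
tcp_rot: [-3.141, 0.004, 1.821]
contact_force: [1.1, -1.1, 0.3]
opening: 0.547
grasp_force: 0.0
```

Run:
```python
from h import *
b=r.grab_frame("top"); a=r.grab_frame("side"); cv2.imwrite("pics/top9.png",b); cv2.imwrite("pics/side9.png",a)
cv2.imwrite("pics/s9.png",cv2.resize(b[140:280,155:345],None,fx=4.2,fy=4.2,interpolation=2))
T=reds(b);S=reds(a)
tt=sorted([o for o in T if 150<o[0][0]<330],key=lambda o:o[0][0])
ss=sorted([o for o in S if 210<o[0][0]<320 and 120<o[0][1]<225],key=lambda o:o[0][0])
yaw=.257; ex=np.array([np.cos(yaw),np.sin(yaw)])
for o,q in zip(tt,ss):
    w=onz("top",o[2][0],84)[:2]; print(w.round(1),(w@ex).round(1),tri(o[2][0],q[2][0])[0].round(1))
s=r.sense(); print(s["clock"],s["eef_pos"])
```

```text
[441.7 -97.1] 402.5 [440.2 -97.6  88. ]
[ 466.2 -184.6] 403.9 [ 464.4 -184.5   86.9]
[ 549.1 -259.4] 465.1 [ 546.7 -259.    88.1]
24.4 [ 270.82335431 -588.34569439  199.01718028]
```

View pics/s9.png

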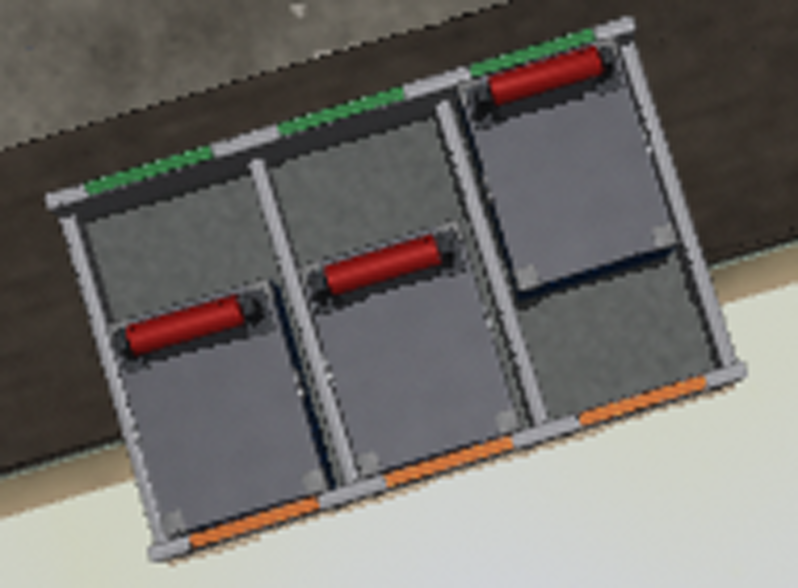

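The picture shows the left and middle cartons tight against the orange stop and the right one against the green stop, all flat. Along the rack axis (yaw 0.272) the handles are at 399.4, 399.4 and 459.2 mm, a 60 mm spread as expected. Hand in.

```bash
python3 -c "
from rig import r
print(r.sign_off())"
```

```text
the job is handed in; nothing more can be done
None
```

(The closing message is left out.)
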